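# Lever open the key box with the letter opener

## Robot

A 7-joint arm with a two-finger parallel gripper is mounted at the origin on the work surface. World frame = base frame: x ahead of the robot, y to its left, z up, the work surface at z = 0. Lengths are in m, angles in rad, forces in N, time in s.
With the tool pointing down it reaches from about 0.35 to 0.9 m from the base axis. Payload 7.2 kg.
Tool frame: the origin (TCP) lies midway between the tips of the shut fingers; the grasp point (between the pads) lies 19 mm behind it; z points along the fingers, x is the direction in which the jaws open and shut, and the axes are right-handed (so a half turn about z gives the same grasp; the last joint's range is limited). The gripper opens to 85 mm and grips with 20 to 120 N. Pads are 22 mm wide; open, the fingers measure 114 mm over their backs; the gripper's body (76 mm by 85 mm) begins 54 mm behind the grasp point. The pads swing forward as they close: fully open they stand 13 mm farther back than shut.
Start: joints at [-1.396, 0.411, -0.013, 1.596, 0.006, 1.134, -0.082], TCP at [0.15, 0.607, 0.231] pointing down, gripper open.
Joint ranges: [-2.95, 2.95], [-0.29, 1.99], [-1.47, 1.44], [0.14, 2.54], [-1.03, 4.17], [0.13, 1.85], [-2.86, 2.86]. Speed limits (rad/s): [2.39, 2.39, 3.01, 3.01, 3.14, 3.14, 3.14].

## Interface

Orientations are given as a unit quaternion [x, y, z, w].
In Python, from workcell import readout, optics, close_job gives the robot as it stands.
- The arm moves only by the tool arm_command, never from a script. Its argument "motion" is text: rows parted by semicolons, each of 4 numbers parted by spaces: the shift along the world's x, y, z in cm, then the turn about the world's z in degrees. In form: tx ty tz yaw; .... A call has exactly 10 rows; each row is the pose to reach, as a shift and turn from the pose commanded when the call began; what a row does not reach only later rows make up. A row lasts 1/12 s, in which the tool goes at most 41.7 mm and 7.16 degrees, less where a joint would pass 70% of its speed; a pose out of reach is approached as far as the arm can. A call with a gripper value outside its range is refused whole. "jaw" is the opening, from 0 (shut) to 1 (fully open), set as the call begins (left out, the last holds). The fingers move at their own pace and stop on an object; "force" is the grip in N (left out, the last holds). Time passes only in rows, so rows that repeat a pose let the fingers close, or fill a call up. It gives the time, the measured TCP pose, the force and the opening at its end, in the units of the state.
- readout.read_state(): the state, without advancing time (a new reading comes with each control period).
- optics.grab_frame(name): name is "side" or "top" or "wrist"; returns (picture, depth): 384x512x3 uint8, red, green, blue; 384x512 float32, m along the optical axis (not along the pixel's ray), 0 where there is no reading.
- optics.camera_model(name): a dict with "fx", "fy", "cx", "cy" (pixels), "R" (3x3) and "t" (3): a world point X has camera coordinates R X + t; the wrist camera has in their place "mount" (4x4, takes a point from camera to tool coordinates, whose origin is the TCP and whose axes are the tool frame's). Camera axes: x right, y down, z forward; pixel columns grow to the right and rows downward; lengths in m; the calibration is good to about 2 mm. A picture is of the moment at which its call begins: read the wrist's pose just before it. camera_model takes no time and is no camera call.
- close_job(): hands the job in, once; it reports no verdict.
The state is a dict: "time_s": time; "joints": joint angles; "joint_velocities": joint speeds; "joint_torque": joint torques, N m; "position": TCP position; "eef_rot": TCP orientation; "ft_force": force on the tool from outside, world axes, zero at the start; "moment": the same for the moment, N m; "opening": finger opening in m.
Only numpy, scipy, OpenCV 4.12 (cv2) and the standard library are available. Lean on these libraries where they do the work, as an engineer would, in place of code of your own. Each camera call takes 0.05 s, during which the arm holds its last target. There are 200 camera calls.

## Task

Take the letter opener from the stainless tray and use its blade to lever up the white lid of the oak key box by the front lip, until the lid stands at least halfway to upright and stays there by itself. Then lay the opener back flat in the tray. Only the opener may touch the key box, not the gripper, and the look-alike box with the black lid is not the one wanted.

Things in the scene. Friction and masses are not known exactly. Their poses are not given: they have to be found in the camera images.
- opener: Letter opener, 100 g: dark wood handle 100 long, 18 wide, 28 mm high, with a flat dark steel blade 3 mm thick, 16 mm wide (last 20 mm: 8 mm wide). Origin: centre of the handle's underside; +x to the blade's tip, z up. Handle x -50 to +50 mm; blade level, 14 mm above the underside, tip at x = +145 mm. Centre of mass x = +7 mm. Grip from above across the handle's middle.
- keybox: Oak box with a white lid (the same box with a black lid is not wanted), fixed. 120 deep (x) by 140 wide (y), walls 8 thick, 55 mm high. Origin: centre of underside; -x front, +x hinge side, z up. The front wall's middle 100 mm is only 38 mm high: a 17 mm gap under the lid for the blade; contents reach 16 mm up. Hinge line along y at x = +60, z = 58.5 mm.
- keybox_lid (a joint): White lid's angle, rad: 0 shut, 1.57 upright, 1.75 stop; the front edge swings up and back. Plate 6 mm thick, 144 mm wide; shut, its underside is 55.5 mm above the box's underside and it reaches from the hinge to x = -74 mm of the box, a 14 mm lip over the front wall. Stiff hinge: it stays where left; 1 to 2 N at the front edge moves it.
- tray: Flat stainless tray, fixed, 260 (x) by 140 mm (y), in which the opener lies. Floor 3 mm thick, rim 8 mm high and 4 mm thick. Origin: centre of its underside, z up.
Mind the look-alikes: they are no part of the job. Of the things like the opener, leave any that is red; of the rest the smaller one is meant. What is shaped like the keybox but green is not meant.

How it is judged:
On the way:
1. the opener's blade is lifting the white lid (value of joint keybox_lid above 0.15 rad and contact force between opener and keybox above 0.1 N), for 0.1 s.
At the end, for the whole second after the job is handed in: The white lid stands still, open by at least 0.75 rad (43 degrees); the opener lies at rest with its handle in the tray (handle centre inside the tray's rim), level along its length within about 5.5 degrees (value of joint keybox_lid above 0.75 rad and velocity of joint keybox_lid between -0.05 and 0.05 rad/s and x of opener in the frame of tray between -0.085 and 0.085 m and y of opener in the frame of tray between -0.062 and 0.062 m and height (world z) of opener below 0.035 m and angle between opener's own x axis and vertical between 1.47 and 1.67 rad and linear speed of opener below 0.02 m/s); the robot touches nothing.
It fails at once if the gripper or arm touches the key box or its lid (contact force between any of the fingers, the arm and keybox above 1 N).
It also fails if it takes over 54 s, if anything falls off the work surface, if the arm or the gripper's body presses on something with over 40 N, if the wrist force passes 120 N, or if a joint passes its speed limit or range.

## Working session

There is one attempt and no reset: what is moved stays moved. The work goes in short steps, Python scripts to look and compute and a tool call to move; the robot and the scene stay as the last step left them, time stands still between calls to the robot, and variables do not carry over. Pictures are saved under pics/ and viewed, about 8 in all and at most 12, crops included, and the job is handed in when it is done.

Besides the shell and the picture viewer there is one more tool, called after "Emit:" by a JSON object that holds its "method" and its "body", one argument or row to a line. arm_command: Moves the arm, as the interface text tells. Its arguments: {"type":"object","properties":{"motion":{"type":"string"},"jaw":{"type":"number"},"force":{"type":"number"}},"required":["motion"]}

```bash
mkdir -p pics
cat > h.py <<'E'
import numpy as np, cv2
from workcell import readout, optics
from scipy.spatial.transform import Rotation as Rn
def cloud(name):
    s=readout.read_state(); im,d=optics.grab_frame(name); m=optics.camera_model(name)
    v,u=np.mgrid[:384,:512]
    P=np.stack([(u-m['cx'])/m['fx']*d,(v-m['cy'])/m['fy']*d,d],-1)
    if 'mount' in m:
        M=np.array(m['mount']); P=P@M[:3,:3].T+M[:3,3]
        P=P@Rn.from_quat(s['eef_rot']).as_matrix().T+np.array(s['position'])
    else: P=(P-np.array(m['t']))@np.array(m['R'])
    P[d==0]=np.nan
    return im,P
def save(im,n): cv2.imwrite('pics/'+n+'.png',im[...,::-1])
E
python3 - <<'E'
from h import *
print(readout.read_state())
im,P=cloud('top'); im2,P2=cloud('side')
np.savez('t0.npz',im=im,P=P,im2=im2,P2=P2)
save(cv2.resize(im,(800,600)),'top0'); save(cv2.resize(im2,(800,600)),'side0')
E
```

```text
{'time_s': 0.0, 'joints': array([-1.39619435,  0.4118872 , -0.01272812,  1.59709485,  0.00561636,
        1.13429177, -0.08219898]), 'joint_velocities': array([ 1.98513490e-04,  9.65597621e-04,  2.91858233e-05,  1.60902180e-04,
       -1.05403233e-03, -1.24182564e-03,  1.48250468e-03]), 'joint_torque': array([-1.47961873e-03, -6.00624418e+01,  6.81882240e-01, -2.99419373e+01,
        1.38165956e-02,  1.04382337e-02, -2.37490633e-05]), 'position': array([0.15017762, 0.60615343, 0.23044011]), 'eef_rot': array([ 7.87520257e-01,  6.16288218e-01, -6.07333835e-04,  5.54959022e-04]), 'ft_force': array([0.96469513, 0.22372455, 0.21986013]), 'moment': array([ 0.00398976, -0.06350542,  0.03067067]), 'opening': 0.08550900265298161}
```

View pics/top0.png

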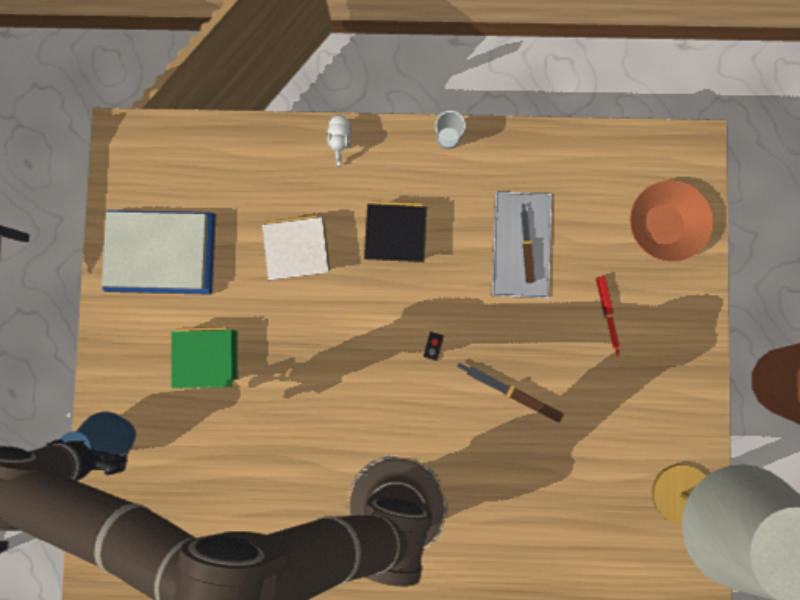

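View pics/side0.png

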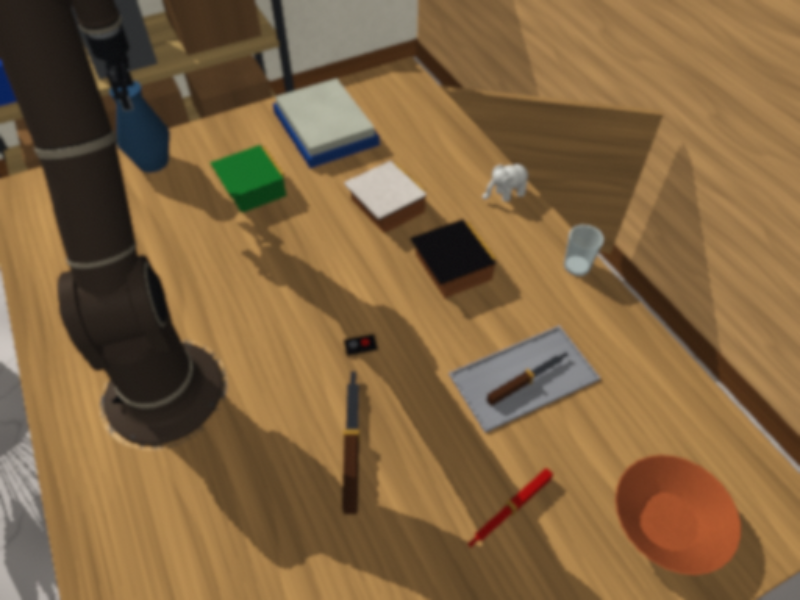

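Top view (800×600): the robot base is at (395,500), +x points up and +y left. Opener candidates:
- Brown one in the tray at (528,245).
- Larger brown one at (510,390).
- Red one at (608,315).

The brown one in the tray fits, being the smaller non-red one.

Box candidates:
- White lid at (295,248), gold hinge at the top (+x).
- Black lid at (395,232).
- Green one at (204,358).

The white one is wanted. I'll measure both and confirm them in one crop.

Run:
```python
from h import *
z=np.load('t0.npz'); im=z['im'];P=z['P']
v,u=np.mgrid[:384,:512]; s=.64
def box(x0,x1,y0,y1): return (u>x0*s)&(u<x1*s)&(v>y0*s)&(v<y1*s)
def rect(m):
    p=P[m]; (c,wh,a)=cv2.minAreaRect((p[:,:2]*1000).astype(np.float32)); return np.round(c,1),np.round(wh,1),round(a,1),'z',np.round(np.nanmedian(p[:,2])*1000,1),m.sum()
Z=P[...,2]
print('table z',np.nanmedian(Z[box(250,420,290,330)]))
w=box(250,340,200,290)&(Z>.045); print('lid all',rect(w))
wl=w&(im.min(-1)>140); print('white',rect(wl))
t=box(480,565,180,305)&(Z>.001)
b=box(480,565,180,305)
print('traycol', rect(b&(im[...,2].astype(int)>im[...,0]+3)&(im.min(-1)>90)))
o=b&(Z>.009)
print('op z>9',rect(o)); h=b&(Z>.024); print('handle',rect(h)); print(np.round(np.unique(np.round(Z[o]*1000)),1))
bl=o&(Z>.013)&(Z<.023)
bl=o&~h; print('blade?',np.round(P[bl].mean(0)*1000),bl.sum())
p=P[h][:,:2]; c=p.mean(0); print(c, cv2.fitLine((p*1000).astype(np.float32),cv2.DIST_L2,0,.01,.01).ravel())
a=cv2.resize(im[110:200,150:220],(400,514),interpolation=cv2.INTER_CUBIC);d=cv2.resize(im[115:195,305:365],(386,514),interpolation=cv2.INTER_CUBIC)
save(np.hstack([a,d]),'crop')
```

```text
table z -0.00043806835339333473
lid all (array([614.1, 256. ]), array([142.9, 144.4]), 8.5, 'z', np.float64(62.3), np.int64(1429))
white (array([610., 256.]), array([134.4, 143.3]), 8.6, 'z', np.float64(62.4), np.int64(1343))
traycol (array([ 642.5, -290.8]), array([135.5, 259.3]), 87.2, 'z', np.float64(3.8), np.int64(485))
op z>9 (array([ 648.2, -296.1]), array([291.5, 204.1]), 1.0, 'z', np.float64(16.5), np.int64(416))
handle (array([ 617.7, -305.3]), array([142.4,  20.1]), 4.2, 'z', np.float64(30.6), np.int64(135))
[ 9. 10. 11. 12. 13. 14. 15. 16. 17. 18. 19. 20. 21. 22. 23. 24. 25. 26.
 27. 28. 29. 30. 31. 32. 33. 34. 35. 36. 37. 38. 39. 40. 41. 42.]
blade? [ 660. -295.   14.] 281
[ 0.60014486 -0.30720037] [ 9.9663997e-01  8.1907421e-02  6.0014484e+02 -3.0720038e+02]
```

View pics/crop.png

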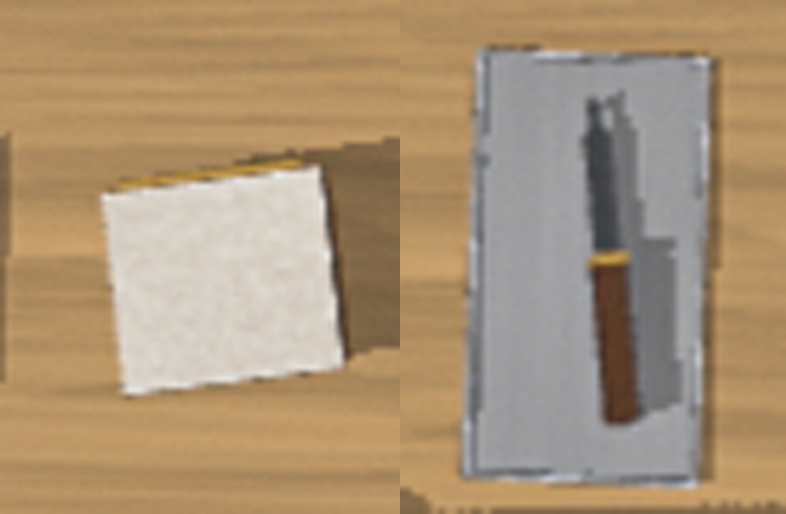

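The crop confirms both: a white lid with its hinge at +x (yaw about +8.6°, 134×143 mm, top at 62 mm, all as specified), and the brown-handled opener in the tray with its blade toward +x. Next I'll go above the handle and refine from the wrist camera.

Run:
```python
from h import *
z=np.load('t0.npz'); im=z['im'].astype(int);P=z['P']
m=np.zeros((384,512),bool); m[150:185,325:350]=1
m&=(im[...,0]>im[...,2]+15)&(im[...,0]<130)
p=P[m]*1000; print(m.sum(),np.median(p,0),cv2.minAreaRect(p[:,:2].astype(np.float32)))
s=readout.read_state(); print(np.degrees(2*np.arctan2(s['eef_rot'][1],s['eef_rot'][0])),s['time_s'],optics.camera_model('wrist'))
```

```text
135 [ 592.90167409 -305.70396024   29.89543232] ((593.2322387695312, -307.22320556640625), (93.16707611083984, 18.215557098388672), 7.107245445251465)
76.09208047469436 0.1 {'fx': 275.98979178127047, 'fy': 275.98979178127047, 'cx': 254.8678102278186, 'cy': 186.30622569822583, 'mount': array([[ 9.99999506e-01,  9.75129694e-04, -1.93400988e-04,
         4.91697813e-04],
       [-8.65239176e-04,  9.49522895e-01,  3.13696547e-01,
        -8.08943060e-02],
       [ 4.89533483e-04, -3.13696224e-01,  9.49523269e-01,
        -1.42467074e-01],
       [ 0.00000000e+00,  0.00000000e+00,  0.00000000e+00,
         1.00000000e+00]])}
```

Emit:
{"method": "arm_command", "body": {
  "motion": "1.8 -3.65 0.2 2; 3.6 -7.3 0.4 4; 5.4 -11 0.6 6; 7.2 -14.6 0.8 8; 9 -18.3 1 10; 10.8 -22 1.2 12; 12.6 -25.6 1.4 14; 14.4 -29.2 1.6 16; 16.2 -32.9 1.8 18; 18 -36.5 2 19",
  "jaw": 1
}}

```text
time_s: 0.93
position: [0.3305, 0.2395, 0.2513]
eef_rot: [0.674, 0.738, 0.0, -0.0]
ft_force: [2.2, 0.4, 0.1]
opening: 0.0857
```

Emit:
{"method": "arm_command", "body": {
  "motion": "1.8 -3.65 0 0; 3.6 -7.3 0 0; 5.4 -11 0 0; 7.2 -14.6 0 0; 9 -18.3 0 0; 10.8 -22 0 0; 12.6 -25.6 0 0; 14.4 -29.2 0 0; 16.2 -32.9 0 0; 18 -36.5 0 0"
}}

```text
time_s: 1.77
position: [0.5106, -0.1253, 0.2513]
eef_rot: [0.675, 0.738, 0.0, 0.0]
ft_force: [0.7, 0.5, 0.7]
opening: 0.0856
```

Emit:
{"method": "arm_command", "body": {
  "motion": "1.5 -3 -1 0; 3 -6 -2 0; 4.5 -9 -2 0; 6 -12 -2 0; 7 -15 -2 0; 8.2 -18.2 -2 0; 8.2 -18.2 -2 0; 8.2 -18.2 -2 0; 8.2 -18.2 -2 0; 8.2 -18.2 -2 0"
}}

```text
time_s: 2.6
position: [0.5923, -0.3039, 0.231]
eef_rot: [0.675, 0.738, 0.0, -0.001]
ft_force: [0.1, -0.3, 0.2]
opening: 0.085
```

Run:
```python
from h import *
im,P=cloud('wrist'); s=readout.read_state(); print(s['position'],np.degrees(2*np.arctan2(s['eef_rot'][1],s['eef_rot'][0])))
i=im.astype(int); Z=P[...,2]*1000
m=(i[...,0]>i[...,2]+12)&(i[...,0]<140)&(abs(Z-31)<5)&(np.hypot(P[...,0]-.595,P[...,1]+.306)<.09)
n,l,st,_=cv2.connectedComponentsWithStats(m.astype(np.uint8)); k=1+st[1:,4].argmax(); m=l==k
p=P[m]*1000; print(m.sum(),np.median(p,0),cv2.minAreaRect(p[:,:2].astype(np.float32)))
b=(abs(Z-17.5)<4)&(P[...,0]>.64)&(P[...,0]<.79)&(abs(P[...,1]+.296)<.03)
p=P[b]*1000; print(b.sum(),cv2.minAreaRect(p[:,:2].astype(np.float32)),p[:,0].max())
im[m]=[255,0,0]; im[b]=[0,255,0]; save(im,'wrist1')
```

```text
[ 0.59244099 -0.30376703  0.23126943] 95.18557503803248
952 [ 590.80489243 -306.92048073   30.76458613] ((593.5729370117188, -306.3377990722656), (94.28656005859375, 18.649707794189453), 4.575112819671631)
564 ((690.0997924804688, -296.92437744140625), (101.03862762451172, 17.173542022705078), 7.632314205169678) 740.6628478251256
```

View pics/wrist1.png

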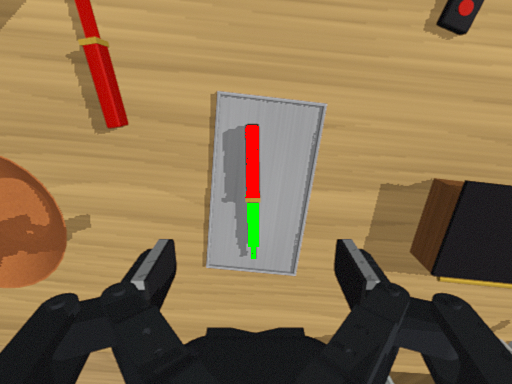

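Emit:
{"method": "arm_command", "body": {
  "motion": "0.4 -0.2 -3 0; 0.4 -0.2 -6.5 0; 0.4 -0.2 -10 0; 0.4 -0.2 -13.5 0; 0.4 -0.2 -16.5 0; 0.4 -0.2 -19 0; 0.4 -0.2 -21 0; 0.4 -0.2 -22 0; 0.4 -0.2 -22.4 0; 0.4 -0.2 -22.4 0",
  "jaw": 0.5
}}

```text
time_s: 3.48
position: [0.5964, -0.3066, 0.0072]
eef_rot: [0.675, 0.738, 0.0, -0.0]
ft_force: [-0.5, 0.2, 0.7]
opening: 0.0429
```

Emit:
{"method": "arm_command", "body": {
  "motion": "0 0 0 0; 0 0 0 0; 0 0 0 0; 0 0 0 0; 0 0 0 0; 0 0 0 0; 0 0 0 0; 0 0 0 0; 0 0 0 0; 0 0 0 0",
  "jaw": 0,
  "force": 90
}}

```text
time_s: 4.32
position: [0.5974, -0.3078, 0.0093]
eef_rot: [0.675, 0.738, 0.001, 0.001]
ft_force: [-0.5, 1.6, 7.4]
opening: 0.0165
```

Emit:
{"method": "arm_command", "body": {
  "motion": "0 0 1 0; 0 0 3 0; 0 0 6 0; -1 1 9 0; -2 3.5 12 0; -3.2 7 14 0; -4.7 10.5 15 0; -6.2 14 15 0; -7.7 17.5 15 0; -9.2 21 15 0"
}}

```text
time_s: 5.15
position: [0.5034, -0.0959, 0.1584]
eef_rot: [0.675, 0.738, 0.001, 0.0]
ft_force: [0.7, 1.6, -1.2]
opening: 0.0164
```

Emit:
{"method": "arm_command", "body": {
  "motion": "-1.5 3.5 0 0; -3 7 0 0.5; -4.5 10.5 0 1; -6 14 0 1.5; -7.5 17.5 0 2; -9 21 0 2.5; -10.5 24.5 0 3; -12 28 0 3.5; -13 30.5 0 3.5; -13.5 31.8 0 3.5"
}}

```text
time_s: 5.98
position: [0.3676, 0.2241, 0.1582]
eef_rot: [0.651, 0.759, 0.001, -0.001]
ft_force: [0.8, -0.0, -1.4]
opening: 0.0164
```

Emit:
{"method": "arm_command", "body": {
  "motion": "0 0 -1 0; 0 0 -2 0; 0 0 -3 0; 0 0 -4 0; 0 0 -5 0; 0 0 -5 0; 0 0 -5 0; 0 0 -5 0; 0 0 -5 0; 0 0 -5 0"
}}

```text
time_s: 6.82
position: [0.3696, 0.2209, 0.108]
eef_rot: [0.652, 0.758, 0.001, 0.0]
ft_force: [0.0, 0.5, -0.6]
opening: 0.0162
```

```bash
cat > look.py <<'E'
import sys
from h import *
n=sys.argv[1]
im,P=cloud('wrist'); s=readout.read_state(); print(s['position'],s['time_s'],s['opening'],np.degrees(2*np.arctan2(s['eef_rot'][1],s['eef_rot'][0])))
im2,P2=cloud('side'); im3,P3=cloud('top')
np.savez(n+'.npz',im=im,P=P,im2=im2,P2=P2,im3=im3,P3=P3)
c=cv2.resize(im2[60:230,150:350],(565,480))
save(np.hstack([cv2.resize(im,(235,176)).repeat(1,0) if 0 else cv2.copyMakeBorder(cv2.resize(im,(235,176)),0,304,0,0,cv2.BORDER_CONSTANT),c]),n)
E
python3 look.py w2
python3 - <<'E'
from h import *
z=np.load('w2.npz')
for k,kk in (('im','P'),('im3','P3')):
    im=z[k].astype(int);P=z[kk]*1000
    w=(abs(P[...,2]-61.5)<5)&(im.min(-1)>110)&(abs(P[...,0]-610)<110)&(abs(P[...,1]-256)<90)&(im.max(-1)-im.min(-1)<30)
    p=P[w]; print(kk,w.sum(),np.median(p[:,2]),cv2.minAreaRect(p[:,:2].astype(np.float32)))
    # opener: pixels in hand ahead of TCP
    b=(P[...,2]>80)&(P[...,2]<135)&(P[...,0]>415)&(P[...,0]<540)&(abs(P[...,1]-225)<40)
    if b.sum()>5:
        p=P[b]; print(' blade',b.sum(),p.max(0),np.median(p,0),cv2.minAreaRect(p[:,:2].astype(np.float32)))
        A=np.polyfit(p[:,0],p[:,2],1); print(' slope z/x',A[0],np.polyfit(p[:,0],p[:,1],1)[0])
E
```

```text
[0.36951331 0.22090101 0.10783662] 6.8667 0.01588112045606373 98.59036285037487
P 0 nan ((0.0, 0.0), (0.0, 0.0), 0.0)
P3 1124 61.77386517969353 ((609.9447631835938, 255.3904266357422), (132.94747924804688, 144.06773376464844), 8.73771858215332)
 blade 114 [510.35000298 244.55568897 134.32218724] [456.75111992 232.97519389 116.70448627] ((462.7818908691406, 233.16262817382812), (95.93003845214844, 17.087696075439453), 10.4544038772583)
 slope z/x -0.048838680001394484 0.167373131536691
  return _methods._mean(a, axis=axis, dtype=dtype,
  ret = ret.dtype.type(ret / rcount)
```

View pics/w2.png

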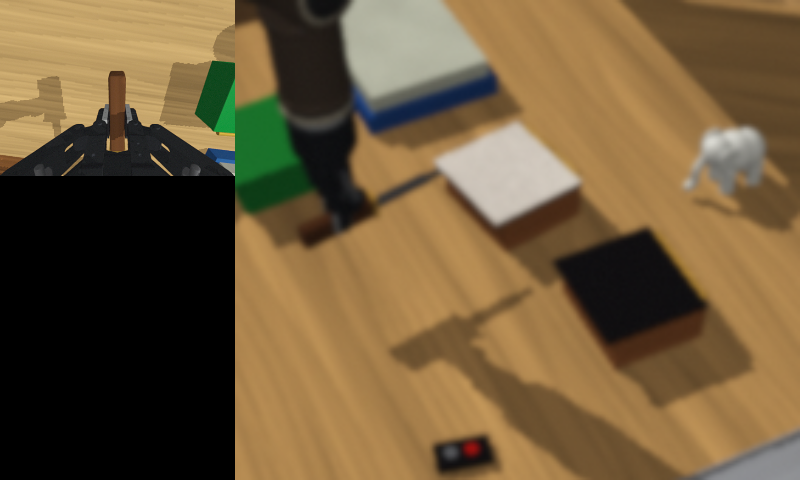

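The wrist inset (top left) shows the handle held squarely. The side view has the blade pointing at the white lid's front. Now I'll check the blade's height and slope more strictly.

Run:
```python
from h import *
z=np.load('w2.npz')
for k,kk in (('im2','P2'),('im3','P3')):
    P=z[kk]*1000
    b=(P[...,2]>95)&(P[...,2]<128)&(P[...,0]>440)&(P[...,0]<520)&(abs(P[...,1]-236)<20)
    p=P[b]; print(kk,b.sum())
    for lo in range(430,530,15):
        q=p[(p[:,0]>=lo)&(p[:,0]<lo+15)]
        if len(q): print(lo,len(q),np.round(np.median(q,0),1),q[:,0].max().round(1))
```

```text
P2 74
430 6 [442.1 229.7 118.8] 443.5
445 19 [451.5 231.1 118.2] 459.6
460 16 [467.4 233.1 118.4] 474.7
475 18 [482.5 235.1 120. ] 489.7
490 10 [495.9 238.4 117.5] 504.5
505 5 [510.7 241.7 117.2] 513.7
P3 81
430 5 [442.3 231.  115.1] 442.6
445 23 [452.7 231.2 116.4] 460.0
460 18 [470.6 234.8 115.7] 474.7
475 19 [481.8 235.5 116.7] 488.9
490 10 [497.4 238.2 117.5] 503.2
505 6 [508.2 240.2 117. ] 510.4
```

Emit:
{"method": "arm_command", "body": {
  "motion": "0 0 -2 0; 0 0 -4 0; 0 0 -6 0; 0 0 -6.9 0; 0 0 -6.9 0; 1 0.15 -6.9 0; 2 0.3 -6.9 0; 3 0.45 -6.9 0; 3.5 0.5 -6.9 0; 3.5 0.5 -6.9 0"
}}

```text
time_s: 7.8
position: [0.4067, 0.2262, 0.0391]
eef_rot: [0.653, 0.758, 0.001, 0.001]
ft_force: [0.2, 0.3, -0.5]
opening: 0.0162
```

```bash
python3 look.py w3
```

```text
[0.40539146 0.22578168 0.03872509] 7.85 0.016361973703375145 98.54027663339433
```

View pics/w3.png

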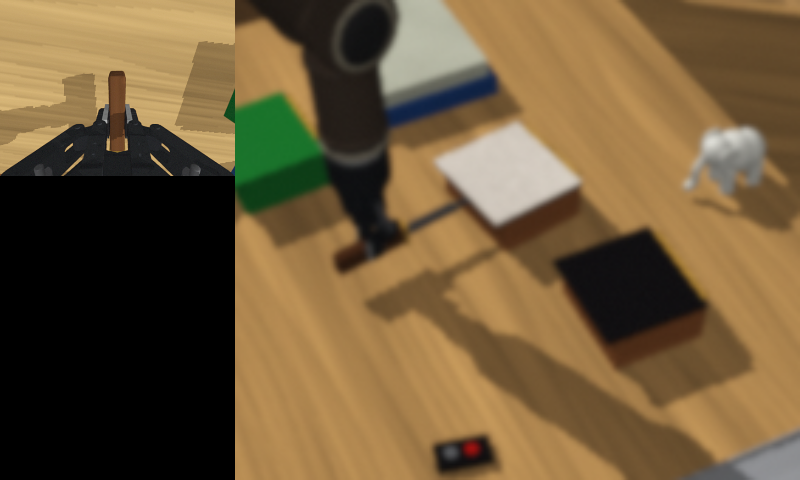

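The blade now enters just below the lip at crop pixel (460,205), with no force. I'll insert 36 mm more.

Emit:
{"method": "arm_command", "body": {
  "motion": "0.7 0.1 0 0; 1.4 0.2 0 0; 2.1 0.3 0 0; 2.8 0.4 0 0; 3.6 0.55 0 0; 3.6 0.55 0 0; 3.6 0.55 0.2 0; 3.6 0.55 0.4 0; 3.6 0.55 0.6 0; 3.6 0.55 0.8 0"
}}

```text
time_s: 8.78
position: [0.4399, 0.2311, 0.0465]
eef_rot: [0.652, 0.758, -0.0, -0.0]
ft_force: [-0.5, 0.6, -1.7]
opening: 0.0161
```

Emit:
{"method": "arm_command", "body": {
  "motion": "0 0 0.6 0; 0 0 1.1 0; 0.1 0 1.7 0; 0.2 0 2.2 0; 0.3 0 2.8 0; 0.5 0.1 3.3 0; 0.7 0.1 3.9 0; 0.9 0.1 4.4 0; 1.2 0.2 4.9 0; 1.5 0.2 5.4 0"
}}

```text
time_s: 9.62
position: [0.4554, 0.2333, 0.1008]
eef_rot: [0.652, 0.758, -0.0, -0.0]
ft_force: [-2.3, 0.5, -1.7]
opening: 0.0159
```

```bash
python3 look.py w4
```

```text
[0.45663966 0.23350487 0.10172147] 9.6667 0.016646364589578955 98.57638139876089
```

View pics/w4.png

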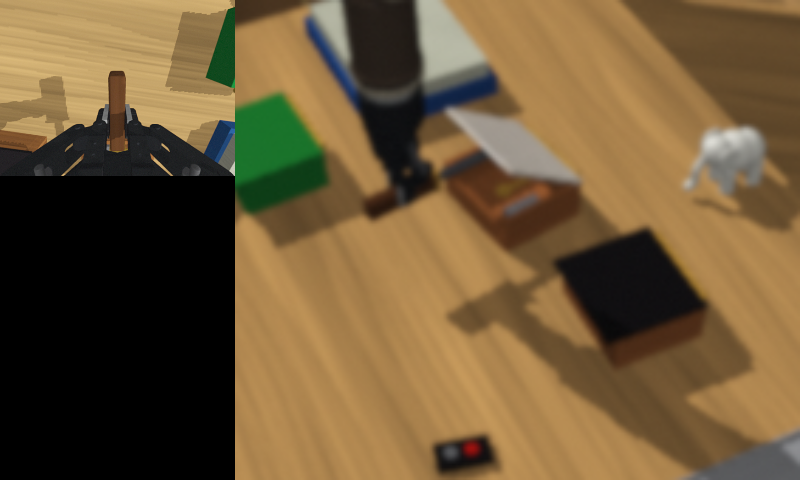

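The lid is open about 0.6 rad on the blade. I'll continue the arc to about 1.3 rad, then back off.

Emit:
{"method": "arm_command", "body": {
  "motion": "0.4 0.1 0.6 0; 0.9 0.1 1.2 0; 1.4 0.2 1.7 0; 2 0.3 2.2 0; 2.6 0.4 2.7 0; 3.2 0.5 3.1 0; 3.9 0.6 3.5 0; 4.5 0.7 3.8 0; 5 0.8 3.9 0; 5 0.8 3.9 0"
}}

```text
time_s: 10.6
position: [0.5069, 0.2414, 0.1397]
eef_rot: [0.652, 0.758, 0.001, 0.001]
ft_force: [-0.4, -0.7, -0.5]
opening: 0.0159
```

Emit:
{"method": "arm_command", "body": {
  "motion": "-0.3 0 0 0; -0.8 -0.1 0 0; -1.5 -0.2 0 0; -3 -0.4 0 0; -5 -0.7 0 0; -7 -1 0 0; -9 -1.3 0 0; -11 -1.6 0 0; -13 -1.9 1 0; -14 -2 2 0"
}}

```text
time_s: 11.43
position: [0.3616, 0.2199, 0.1587]
eef_rot: [0.652, 0.758, -0.001, -0.001]
ft_force: [0.4, 0.4, -1.0]
opening: 0.0163
```

```bash
python3 look.py w5
python3 - <<'E'
from h import *
P=np.load('w5.npz')
for k,kk in (('im2','P2'),('im3','P3')):
    im=P[k].astype(int);Q=P[kk]*1000
    c=np.radians(8.6); d=Q-[617,256.5,0]; X=d[...,0]*np.cos(c)+d[...,1]*np.sin(c);Y=-d[...,0]*np.sin(c)+d[...,1]*np.cos(c)
    m=(abs(Y)<65)&(X>-40)&(X<75)&(Q[...,2]>80)&(im.max(-1)-im.min(-1)<40)
    if m.sum()>5: A=cv2.fitLine(np.c_[X[m],Q[...,2][m]].astype(np.float32),cv2.DIST_HUBER,0,.01,.01).ravel(); print(kk,m.sum(),A,'lid',np.arctan2(abs(A[1]),-A[0]*np.sign(A[1])),Q[...,2][m].max())
E
```

```text
[0.36171991 0.22055808 0.16052873] 11.4833 0.01651473894003247 98.65016878255784
P2 339 [  0.2567479  -0.9664784  37.564793  138.28485  ] lid 1.3111405 194.77301981375504
P3 113 [  0.2805741  -0.9598324  35.650658  156.71904  ] lid 1.2864041 193.6391819311983
```

View pics/w5.png

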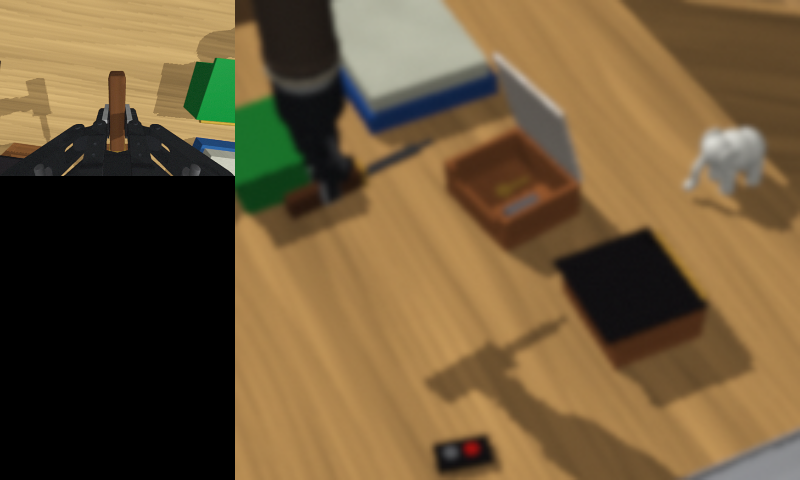

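The lid stands at about 1.3 rad by both cameras, with nothing touching it. I'll return to the tray.

Emit:
{"method": "arm_command", "body": {
  "motion": "1 -3.7 0 0; 2.2 -7.4 0 -0.5; 3.5 -11 0 -1; 5 -14.6 0 -1.5; 6.5 -18.2 0 -2; 8 -21.8 0 -2.5; 9.5 -25.4 0 -3; 11 -29 0 -3.5; 12.6 -32.6 0 -3.5; 14.2 -36.2 0 -3.5"
}}

```text
time_s: 12.42
position: [0.5081, -0.1432, 0.1586]
eef_rot: [0.675, 0.738, -0.0, 0.0]
ft_force: [1.0, 0.8, -2.2]
opening: 0.0164
```

Emit:
{"method": "arm_command", "body": {
  "motion": "2 -3.5 0 0; 4 -7 0 0; 6 -10.5 0 0; 8 -13.5 -1 0; 9.5 -15.5 -3 0; 9.6 -15.8 -6 0; 9.6 -15.8 -8 0; 9.6 -15.8 -10 0; 9.6 -15.8 -11 0; 9.6 -15.8 -11 0"
}}

```text
time_s: 13.25
position: [0.6016, -0.2984, 0.0457]
eef_rot: [0.675, 0.738, -0.001, -0.002]
ft_force: [-0.3, 0.7, -1.8]
opening: 0.0161
```

Emit:
{"method": "arm_command", "body": {
  "motion": "0 0 -1 0; 0 0 -2 0; 0 0 -2.6 0; 0 0 -3 0; 0 0 -3.2 0; 0 0 -3.4 0; 0 0 -3.6 0; 0 0 -3.7 0; 0 0 -3.7 0; 0 0 -3.7 0"
}}

```text
time_s: 14.08
position: [0.6034, -0.2989, 0.0125]
eef_rot: [0.675, 0.738, 0.0, 0.0]
ft_force: [0.1, -0.2, -1.2]
opening: 0.0157
```

Emit:
{"method": "arm_command", "body": {
  "motion": "0 0 -0.1 0; 0 0 -0.2 0; 0 0 -0.3 0; 0 0 -0.3 0; 0 0 -0.3 0; 0 0 -0.3 0; 0 0 -0.3 0; 0 0 -0.3 0; 0 0 -0.3 0; 0 0 -0.3 0"
}}

```text
time_s: 14.92
position: [0.6033, -0.2989, 0.0094]
eef_rot: [0.675, 0.738, 0.0, 0.0]
ft_force: [0.6, -0.8, 1.5]
opening: 0.0163
```

Contact is beginning (+1.5 N against −1.2 N in the air), so I'll release and lift clear.

Emit:
{"method": "arm_command", "body": {
  "motion": "0 0 0 0; 0 0 0 0; 0 0 0 0; 0 0 0 0; 0 0 0 0; 0 0 0 0; 0 0 0 0; 0 0 0.3 0; 0 0 0.8 0; 0 0 1.5 0",
  "jaw": 0.5,
  "force": 20
}}

```text
time_s: 15.75
position: [0.603, -0.2987, 0.0244]
eef_rot: [0.675, 0.738, -0.0, -0.0]
ft_force: [-0.6, -0.4, 0.2]
opening: 0.0428
```

Emit:
{"method": "arm_command", "body": {
  "motion": "0 0 1 0; 0 0 3 0; 0 0 6 0; 0 0 9 0; 0 0 12 0; 0 0 15 0; 0 0 18 0; 0 0 20 0; 0 0 20 0; 0 0 20 0"
}}

```text
time_s: 16.58
position: [0.6038, -0.2993, 0.2268]
eef_rot: [0.675, 0.738, 0.001, 0.002]
ft_force: [0.3, -1.0, -0.7]
opening: 0.0431
```

```bash
python3 look.py w6
python3 - <<'E'
from h import *
z=np.load('w6.npz'); im=z['im'];P=z['P']; i=im.astype(int); Z=P[...,2]*1000
m=(i[...,0]>i[...,2]+12)&(i[...,0]<140)&(abs(Z-31)<8)&(np.hypot(P[...,0]-.6,P[...,1]+.3)<.09)
n,l,st,_=cv2.connectedComponentsWithStats(m.astype(np.uint8)); m=l==1+st[1:,4].argmax()
p=P[m]*1000; print(np.median(p,0),cv2.minAreaRect(p[:,:2].astype(np.float32)),'slope',np.polyfit(p[:,0],p[:,2],1)[0])
im3,Q=z['im2'].astype(int),z['P2']*1000
c=np.radians(8.6); d=Q-[617,256.5,0]; X=d[...,0]*np.cos(c)+d[...,1]*np.sin(c);Y=-d[...,0]*np.sin(c)+d[...,1]*np.cos(c)
k=(abs(Y)<65)&(X>-40)&(X<75)&(Q[...,2]>80)&(im3.max(-1)-im3.min(-1)<40)
A=cv2.fitLine(np.c_[X[k],Q[...,2][k]].astype(np.float32),cv2.DIST_HUBER,0,.01,.01).ravel();print('lid',np.arctan2(abs(A[1]),-A[0]*np.sign(A[1])))
save(np.hstack([cv2.resize(im,(400,300)),cv2.resize(z['im2'],(400,300))]),'final')
E
```

```text
[ 0.60323252 -0.29874403  0.22510706] 16.6333 0.04247844980779167 95.08736528874715
[ 596.67625176 -298.87489138   30.73100423] ((599.6475830078125, -298.3823547363281), (94.3223876953125, 18.369125366210938), 3.907111644744873) slope 0.0007436000767830928
lid 1.3128119
```

View pics/final.png

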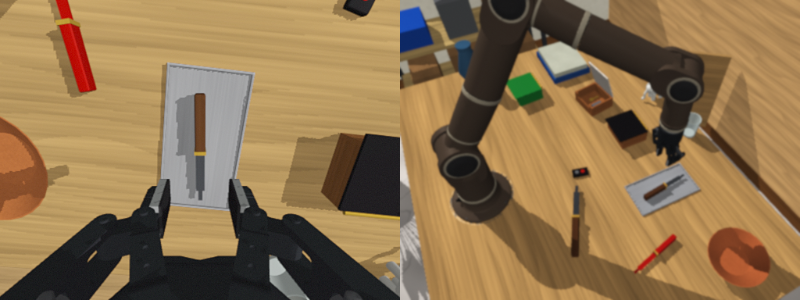

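The opener lies flat in the tray (left half, handle at (200,125)), and the lid stands open (right half, (600,75)). The gripper is clear, so I'll hand in.

```bash
python3 -c "
from workcell import close_job
print(close_job())"
```

```text
the job is handed in; nothing more can be done
None
```

I gripped the brown opener in the tray, slid its blade under the lip of the white lid, and levered the lid up along its hinge arc. I then backed off, laid the opener back in the tray and handed the job in at about 16.7 s of the 54 s allowed. No verdict was reported.

- **Lid:** it stands at about 1.31 rad (0.75 needed). It read 1.29 to 1.31 rad just after I backed off, so it has stayed put.
- **Opener:** its top is 31 mm above the table, which puts the underside on the tray floor. The measured slope is below 0.1°, and the handle is about 4 cm from the tray's centre, inside the rim.
- **Gripper:** it was open and about 20 cm above the tray at the end. I saw no gripper contact with the key box, and the wrist force readings during the levering stayed under about 3 N.
- **Anything off:** no check failed. When the gripper first closed on the handle, the wrist force rose to 7.4 N and the tool was pushed up 2 mm, probably because the fingertips brushed the tray. The finger opening on the 18 mm handle read about 16 mm.

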